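Make up two job kits

TASK

Make up the two job kits in the plywood trays: the steel tin and the thick, stubby wood block go in the tray with two pockets; the tape measure, the blue card box and the longer, flatter wood block go in the tray with three pockets. Put one thing in each pocket, flat on the pocket's floor and the same way up as it stands now. Leave the small wood offcut and the round wax tin where they are.

Things in the scene. Friction and masses are not known exactly. Their poses are not given: they have to be found in the camera images.
- tray_two: Plywood tray on a thick base, with two equal pockets in a row, 187 x 114 mm outside, fixed to the bench for the job. Origin: centre of its underside, on the bench; z up, y along the row of pockets, x across it. Every pocket is 104 mm along x by 86 mm along y inside; pocket centres lie at x = 0, y = -45.5 and +45.5 mm. Pocket floor 26 mm above the bench, dark wood rim and dividers 5 mm thick, their top 34 mm above the bench.
- tray_three: Plywood tray on a thick base, with three equal pockets in a row, 278 x 114 mm outside, fixed to the bench for the job. Origin: centre of its underside, on the bench; z up, y along the row of pockets, x across it. Every pocket is 104 mm along x by 86 mm along y inside; pocket centres lie at x = 0, y = -91, 0 and +91 mm. Pocket floor 26 mm above the bench, dark wood rim and dividers 5 mm thick, their top 34 mm above the bench.
- tape_measure: Chrome tape measure with a dark round centre and a tip of tape showing, standing on edge, 61 mm tall. Its case is 34 mm thick along x (from x = -16 to +18 mm) and 68 mm long along y (from y = -25 to +43 mm), so that the case's middle lies at x = +1, y = +9 mm; grasp it across x. Origin on its underside, z up.
- card_box: Small dark blue card box, closed, 52 (x) x 56 (y) x 62 (z) mm. Origin on its underside, middle at x = +1, y = 0 mm; z up.
- steel_tin: Small mottled grey steel tin with a shut lid (it stays shut), about 52 (x, from -25 to +27 mm) x 60 (y) x 60 (z) mm. A small lip stands out 4 mm from its -x side, 50 mm up: grasp it across y, whose sides are plain. Origin on its underside (1 mm above the surface it stands on), z up.
- flat_block: Longer, flatter plain wood block, lying, 42 (x) x 85 (y) x 30 (z) mm. Origin: centre of its underside, z up.
- thick_block: Thick, stubby plain wood block, 60 (x) x 70 (y) x 45 (z) mm. Origin: centre of its underside, z up.
- small_offcut: Smallest plain wood piece, an offcut of 40 (x) x 50 (y) x 20 (z) mm, loose; not part of a kit, to be left where it is. Origin: centre of its underside, z up.
- wax_tin: Round flat tin with a yellow lid, 71 mm across and 28 mm high, loose; not part of a kit, to be left where it is. Origin: centre of its underside, z up.
Mind the look-alikes: they are no part of the job. What is shaped like the card_box but turquoise is not meant.

How it is judged:
By the outcome, as a careful person would: the job done as asked, in the order asked, and still so for the second after the job is handed in, with the robot touching nothing.
It also fails if it takes over 125 s, if anything falls off the work surface, if the arm or the gripper's body presses on something with over 40 N, if the wrist force passes 120 N, or if a joint passes its speed limit or range.

ROBOT

A 6-joint arm with a two-finger parallel gripper is mounted at the origin on a cart in front of the work surface, level with it; the furniture and walls round the work are solid. World frame = base frame: x ahead of the robot, y to its left, z up, the work surface at z = 0. Lengths are in mm, angles in rad, forces in N, time in s.
With the tool pointing down it reaches from about 275 to 750 mm from the base axis. Payload 10.2 kg.
Tool frame: the origin (TCP) lies at the very end of the fingers, on their centre line; the grasp point (between the pads) lies 19 mm behind it; z points along the fingers, y is the line along which they close (so a half turn about z gives the same grasp; the last joint's range is limited). The gripper opens to 85 mm and grips with 20 to 120 N. Pads are 22 mm wide; open, the fingers measure 114 mm over their backs; the gripper's body (76 mm by 85 mm) begins 54 mm behind the grasp point. The pads swing forward as they close: fully open they stand 13 mm farther back than shut.
Start: joints at [0.952, 0.313, 1.498, -0, 1.331, -0.223], TCP at [202.425, 484.412, 231.294] pointing down, gripper open.
Joint ranges: [-2.94, 2.94], [-0.97, 2.17], [0.19, 2.56], [-1.23, 4.37], [0.02, 3.11], [-2.88, 2.88]. Speed limits (rad/s): [2.39, 2.39, 3.01, 3.14, 3.14, 3.14].

INTERFACE

Orientations are given as a unit quaternion [w, x, y, z].
In Python, from rig import ctrl gives the robot as it stands.
- The arm moves only by the tool step_arm, never from a script. Its argument "increments" is a list of rows, each a list of 3 entries, a list of its own where there are three numbers: the shift along the tool's x, y, z in cm, then the turn, a rotation vector about the tool's x, y, z in degrees, then the opening in per cent of the stroke, from 0 (shut) to 100 (fully open). A call has 1 to 8 rows; each row is the pose to reach, as a shift and turn from the pose commanded when the call began, along the tool's axes at that moment; what a row does not reach only later rows make up. A row lasts 1/8 s, in which the tool goes at most 62.5 mm and 10.7 degrees, less where a joint would pass 70% of its speed; a pose out of reach is approached as far as the arm can. A call with a gripper value outside its range is refused whole. The fingers move at their own pace and stop on an object; "squeeze" is the grip in N (left out, the last holds). Time passes only in rows, so rows that repeat a pose let the fingers close. It gives the time, the measured TCP pose, the force, the opening and the grip force at its end, in the units of the state.
- ctrl.sense(): the state, without advancing time (a new reading comes with each control period).
- ctrl.capture(name): name is "scene" or "top" or "wrist"; returns a dict with "img" (384x512x3 uint8, red, green, blue), "fx", "fy", "cx", "cy" (pixels), "extrinsics" (4x4, takes a point from camera to world coordinates). Camera axes: x right, y down, z forward; pixel columns grow to the right and rows downward; lengths in mm; the calibration is good to about 2 mm. The wrist camera is an equidistant fisheye: a pixel r from the principal point sees the ray r / f radians off the axis. A picture is of the moment at which its call begins. There is no depth.
- ctrl.finish_job(): hands the job in; it is judged then, once.
The state is a dict: "time_s": time; "joints": joint angles; "dq": joint speeds; "tau": joint torques, N m; "eef_pos": TCP position; "ee_rot": TCP orientation; "force": force on the tool from outside, world axes, zero at the start; "wrist_torque": the same for the moment, N m; "grip_width": opening from 0.0 (shut) to 1.0 (fully open); "grip_force": force on a finger pad.
Only numpy, scipy, OpenCV 4.12 (cv2) and the standard library are available. Lean on these libraries where they do the work, as an engineer would, in place of code of your own. Each camera call takes 0.05 s, during which the arm holds its last target. There are 200 camera calls.

## Working session

There is one attempt and no reset: what is moved stays moved. The work goes in short steps, Python scripts to look and compute and a tool call to move; the robot and the scene stay as the last step left them, time stands still between calls to the robot, and variables do not carry over. Pictures are saved under pics/ and viewed, at most 14 in all, crops included, and the job is handed in when it is done.

Besides the shell and the picture viewer there is one more tool, called after "Emit:" in YAML: its name, and indented under it one key for each argument. step_arm: Moves the arm, as the interface text tells. Its arguments: {"type":"object","properties":{"increments":{"type":"array"},"squeeze":{"type":"number"}},"required":["increments"]}

```bash
mkdir -p pics; ls; python3 - <<'E'
from rig import ctrl
import cv2, numpy as np, pickle
s=ctrl.sense(); print(s)
d={n:ctrl.capture(n) for n in("scene","top","wrist")}
pickle.dump(d,open("cap0.pkl","wb"))
for n in d:
    c=d[n]; print(n,c["fx"],c["fy"],c["cx"],c["cy"],np.round(c["extrinsics"],3).tolist())
a=np.vstack([cv2.resize(d["scene"]["img"],(400,300)) ,])
for n in("scene","top"): cv2.imwrite(f"pics/{n}0.png",cv2.resize(d[n]["img"],(800,600),interpolation=cv2.INTER_CUBIC)[:,:,::-1])
E
```

```text
pics
{'time_s': 0.0, 'joints': array([ 9.51572892e-01,  3.13437281e-01,  1.49842833e+00,  1.33798994e-05,
        1.33100335e+00, -2.23381136e-01]), 'dq': array([-0.00033689,  0.0006817 , -0.00105404, -0.00218256,  0.00147708,
       -0.00124772]), 'tau': array([-2.94603024e-04, -4.12276483e+01, -2.59739345e+01, -2.52772115e-04,
        4.33204608e-03,  1.50534271e-05]), 'eef_pos': array([202.28007795, 484.19108568, 230.74488218]), 'ee_rot': array([-2.66899994e-04,  1.96633013e-01,  9.80476951e-01, -5.79690522e-04]), 'force': array([ 0.35034017,  0.8279118 , -0.24314361]), 'wrist_torque': array([-0.01451072,  0.02707807, -0.02901474]), 'grip_force': 0.0, 'grip_width': 0.9986245727150985}
scene 427.1926047282096 427.1926047282096 256.96877441199445 195.58807143513874 [[0.803, -0.366, 0.471, 100.876], [-0.596, -0.49, 0.636, -564.049], [-0.001, -0.791, -0.611, 640.705], [0.0, 0.0, 0.0, 1.0]]
top 389.8043937957293 389.8043937957293 256.92301870148697 187.64045857517914 [[-0.019, -0.981, 0.194, 390.975], [-1.0, 0.018, -0.005, 70.682], [0.002, -0.194, -0.981, 1111.184], [0.0, 0.0, 0.0, 1.0]]
wrist 297.3186396354542 297.3186396354542 258.598339823951 190.466718225109 [[0.384, 0.873, 0.301, 126.172], [0.924, -0.362, -0.125, 515.585], [-0.0, 0.326, -0.945, 374.416], [0.0, 0.0, 0.0, 1.0]]
```

View pics/scene0.png

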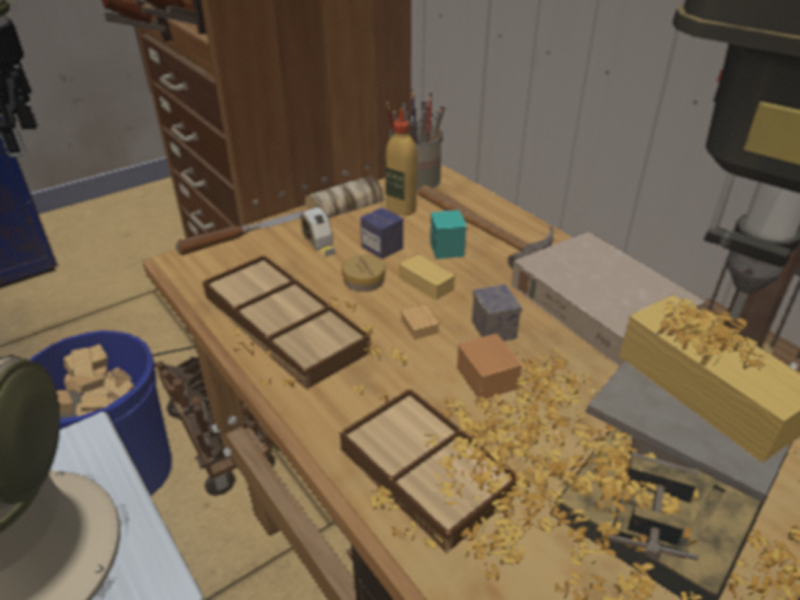

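View pics/top0.png

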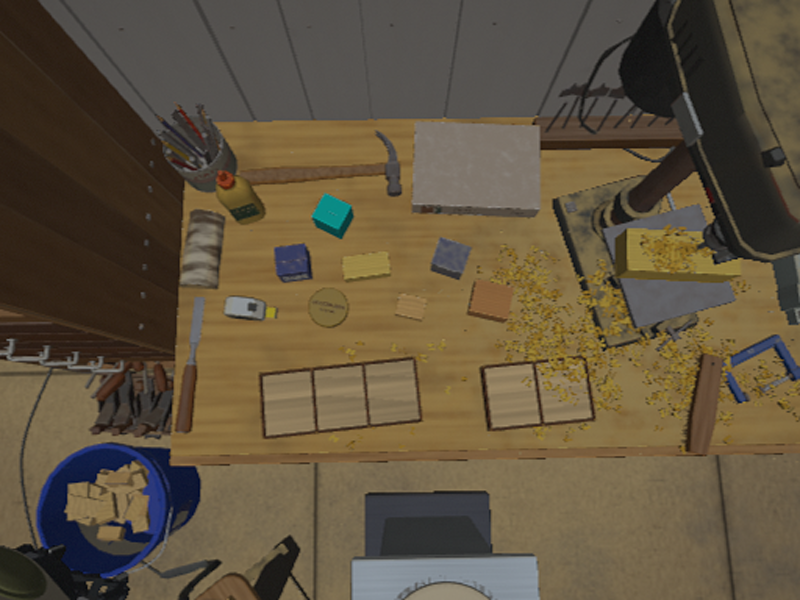

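The scene view shows the bench with both trays in front. In the 800x600 top view I find:
- **Kit things:** tape (245,308), navy box (292,262), yellow flat block (366,266), grey tin (450,257) and the redder thick block (491,300).
- **Left where they are:** wax tin (328,307) and small offcut (410,305).
- **Look-alike:** turquoise box (333,216).
- **Trays:** tray_three (341,397) and tray_two (538,393).

There are two box candidates, navy (292,262) and turquoise (333,216). The navy one is meant, because the description says dark blue. There are three wood candidates: (366,266) is long and flat, (491,300) is thick, and (410,305) is the smallest, so it is the offcut. Next I measure and confirm in one enlarged crop.

```bash
cat > h.py <<'E'
import numpy as np, cv2
from rig import ctrl
def ray(c,uv,z,fish=False):
    """pixels (N,2) -> world points on plane z"""
    uv=np.atleast_2d(np.float64(uv)); E=c["extrinsics"]
    x=(uv[:,0]-c["cx"])/c["fx"]; y=(uv[:,1]-c["cy"])/c["fy"]
    if fish:
        r=np.hypot(x,y)+1e-12; d=np.stack([np.sin(r)*x/r,np.sin(r)*y/r,np.cos(r)],1)
    else: d=np.stack([x,y,np.ones_like(x)],1)
    d=d@E[:3,:3].T; o=E[:3,3]
    return o+d*((z-o[2])/d[:,2])[:,None]
def axes():
    w,x,y,z=ctrl.sense()["ee_rot"]
    from scipy.spatial.transform import Rotation as R
    return R.from_quat([x,y,z,w]).as_matrix()
def plan(p,yaw=None):
    """print tool shift (cm) and rotvec(deg) to TCP p, tool y at world angle yaw(deg, mod 180)"""
    from scipy.spatial.transform import Rotation as R
    s=ctrl.sense(); M=axes(); d=M.T@(np.array(p)-s["eef_pos"])/10
    a=np.degrees(np.arctan2(M[1,1],M[0,1]))
    if yaw is None: yaw=a
    k=(yaw-a+90)%180-90; t=np.radians(a+k); y=np.array([np.cos(t),np.sin(t),0]); z=np.array([0,0,-1.])
    T=np.stack([np.cross(y,z),y,z],1); rv=np.degrees(R.from_matrix(M.T@T).as_rotvec())
    print("pos",np.round(s["eef_pos"],1),"tool y yaw",round(a,1),"j6",round(s["joints"][5],2),"t",round(s["time_s"],1),"F",np.round(s["force"],1),"gw",round(s["grip_width"],3))
    print(" shift",np.round(d,2),"rv",np.round(rv,1))
E
python3 - <<'E'
from h import *; import pickle
d=pickle.load(open("cap0.pkl","rb")); t=d["top"]
seeds=dict(tape=(245,308,61),card=(292,262,62),flat=(366,266,30),tin=(450,257,61),thick=(491,300,45),off=(410,305,20),wax=(328,307,28),tray3=(341,397,34),tray2=(538,393,34),turq=(333,216,62))
for n,(u,v,h) in seeds.items(): print(n,np.round(ray(t,[(u+.5)*.64-.5,(v+.5)*.64-.5],h)[0]))
cv2.imwrite("pics/top_crop.png",cv2.resize(t["img"][125:225,138:338],None,fx=4,fy=4,interpolation=cv2.INTER_CUBIC)[:,:,::-1])
cv2.imwrite("pics/tray_crop.png",cv2.resize(t["img"][220:285,160:390],None,fx=3.4,fy=3.4,interpolation=cv2.INTER_CUBIC)[:,:,::-1])
tc=t["img"][220:285,160:390].astype(int); m=((tc.sum(2)<200)).astype(np.uint8)
m=cv2.morphologyEx(m,cv2.MORPH_CLOSE,np.ones((3,3)))
cs,_=cv2.findContours(m,cv2.RETR_EXTERNAL,cv2.CHAIN_APPROX_NONE)
for c in cs:
    if cv2.boundingRect(c)[2]<40: continue
    P=ray(t,c[:,0]+[160,220],34)[:,:2].astype(np.float32)
    print("tray rect (c,size,ang)",cv2.minAreaRect(P))
E
```

```text
tape [578. 340.  61.]
card [659. 259.  62.]
flat [657. 129.  30.]
tin [663. -22.  61.]
thick [587. -94.  45.]
off [585.  50.  20.]
wax [583. 198.  28.]
tray3 [422. 174.  34.]
tray2 [ 422. -170.   34.]
turq [743. 186.  62.]
tray rect (c,size,ang) ((422.1274719238281, 176.46701049804688), (113.62757110595703, 276.6768493652344), 5.043481349945068)
tray rect (c,size,ang) ((426.92156982421875, -167.73486328125), (121.40644073486328, 189.58702087402344), 4.606053352355957)
```

View pics/top_crop.png

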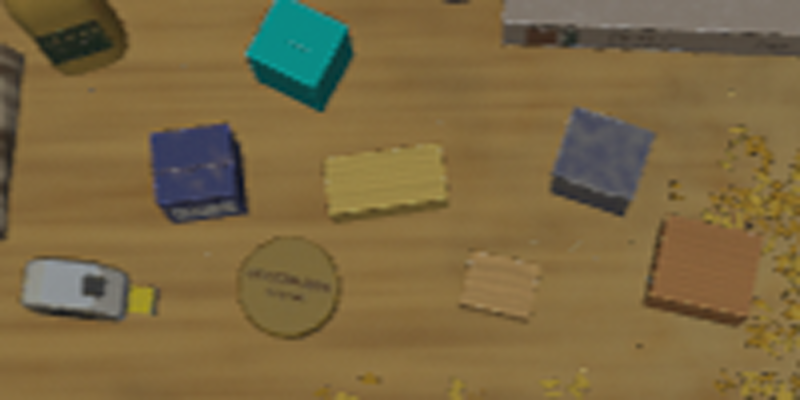

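View pics/tray_crop.png

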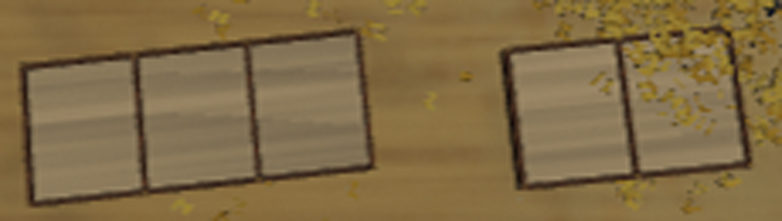

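The enlarged crop confirms the choices: navy box at (197,170), flat block (387,180), grey tin (605,160) and thick block (705,265). The turquoise box (300,50) and the offcut (500,285) are not used. The tray crop shows both trays at about 5° yaw. I'm moving to the tin and will refine its pose there with the wrist camera.

```bash
python3 - <<'E'
from h import *; import pickle
t=pickle.load(open("cap0.pkl","rb"))["top"]
def w(px,s,o,z): return ray(t,(np.array(px)+.5)/s-.5+np.array(o),z)[:,:2]
for n,px in dict(t3=[(22,65),(32,204),(372,168),(358,31)],t2=[(504,50),(520,187),(748,164),(731,29)]).items():
    print(n,cv2.minAreaRect(w(px,3.4,(160,220),34).astype(np.float32)))
for n,(px,z) in dict(tin=([(574,108),(654,132),(628,198),(554,180)],61),thick=([(665,215),(762,235),(745,312),(650,293)],45),card=([(150,132),(228,124),(240,195),(158,204)],62)).items():
    print(n,cv2.minAreaRect(w(px,4,(138,125),z).astype(np.float32)))
plan((663,-22,200),73)
E
```

```text
t3 ((422.11669921875, 176.451416015625), (110.0224838256836, 272.7490234375), 4.685942649841309)
t2 ((423.02484130859375, -169.3008270263672), (108.72672271728516, 185.630859375), 4.167397499084473)
tin ((665.5408325195312, -23.68423080444336), (58.23112487792969, 53.78153610229492), 71.57207489013672)
thick ((590.6133422851562, -94.2249755859375), (68.95732879638672, 56.636566162109375), 76.94982147216797)
card ((664.9769897460938, 259.71533203125), (51.95079040527344, 58.501136779785156), 5.384546756744385)
pos [202.3 484.3 230.9] tool y yaw 67.3 j6 -0.22 t 0.1 F [ 0.6 -0.3 -0.1] gw 0.999
 shift [-62.03 -28.95   3.1 ] rv [-0.1 -0.  -5.7]
```

Emit:
step_arm:
  increments:
    - [[-12,-6,0],[0,0,0],100]
    - [[-24,-12,0],[0,0,-2],100]
    - [[-36,-18,0],[0,0,-4],100]
    - [[-48,-23,1],[0,0,-5.7],100]
    - [[-55,-26,2],[0,0,-5.7],100]
    - [[-62,-29,3],[0,0,-5.7],100]
    - [[-62,-29,3],[0,0,-5.7],100]
    - [[-62,-29,3],[0,0,-5.7],100]

```text
time_s: 1.15
eef_pos: [537.7, 111.5, 213.5]
ee_rot: [-0.0, 0.148, 0.989, 0.0]
force: [-0.0, 0.4, 0.3]
grip_width: 1.001
grip_force: 0.0
```

```bash
python3 - <<'E'
from h import *
plan((664,-23,200),72.5); print(ctrl.sense()["dq"].round(2))
E
```

```text
pos [537.7 111.5 213.5] tool y yaw 73.0 j6 -1.28 t 1.1 F [-0.   0.4  0.3] gw 1.001
 shift [-16.01  -9.17   1.34] rv [ 0.  -0.   0.5]
[-0.72  0.55 -0.68 -0.    0.12 -0.72]
```

Emit:
step_arm:
  increments:
    - [[-5,-3,0.5],[0,0,0.3],100]
    - [[-10,-6,1],[0,0,0.5],100]
    - [[-15.5,-8.8,1.3],[0,0,0.5],100]
    - [[-15.5,-8.8,1.3],[0,0,0.5],100]
    - [[-15.5,-8.8,1.3],[0,0,0.5],100]
    - [[-15.5,-8.8,1.3],[0,0,0.5],100]

```text
time_s: 1.9
eef_pos: [658.7, -15.1, 201.3]
ee_rot: [0.0, 0.151, 0.988, 0.0]
force: [0.9, 0.6, 0.3]
grip_width: 1.002
grip_force: 0.0
```

```bash
python3 - <<'E'
from h import *
c=ctrl.capture("wrist"); im=c["img"]
plan((664,-23,200),72.5); print(ctrl.sense()["dq"].round(3))
cv2.imwrite("pics/w1.png",cv2.resize(im,(800,600),interpolation=cv2.INTER_CUBIC)[:,:,::-1])
import pickle; pickle.dump(c,open("w1.pkl","wb"))
E
```

```text
pos [658.7 -15.1 201.4] tool y yaw 72.6 j6 -1.47 t 1.9 F [ 0.2 -0.1  1.1] gw 1.002
 shift [-0.74 -0.6   0.14] rv [0.  0.  0.1]
[-0.002  0.    -0.004 -0.001 -0.001  0.   ]
```

View pics/w1.png

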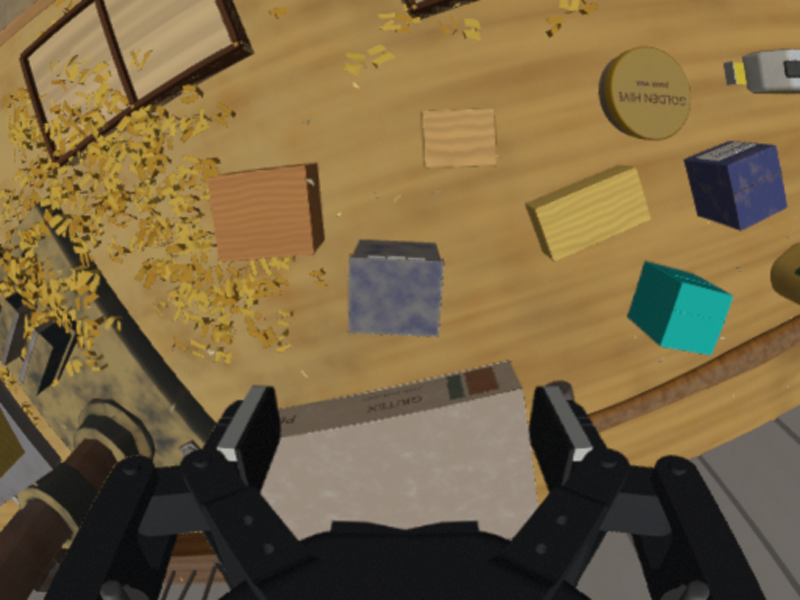

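The wrist picture shows the tin's top face at about (396,297), its lip on the near edge (y≈258), the thick block (262,212), offcut (459,138), wax tin (645,92), flat block (590,212), navy box (737,185) and tape (770,70).

```bash
python3 - <<'E'
from h import *; import pickle
c=pickle.load(open("w1.pkl","rb"))
def w(px,z): return ray(c,(np.array(px)+.5)*.64-.5,z,True)[:,:2]
for n,(px,z) in dict(tin=([(349,260),(443,262),(440,335),(348,332)],61),thick=([(209,178),(306,165),(314,253),(218,262)],45),flat=([(528,206),(636,167),(651,219),(556,259)],30),t2=([(22,58),(60,161),(-1,-1),(248,46)],34)).items():
    P=w(px,z); print(n,P.round().tolist(),cv2.minAreaRect(P.astype(np.float32)))
# mask of tin top
im=c["img"]; g=cv2.cvtColor(im,cv2.COLOR_RGB2HSV)
m=((g[...,0]>100)&(g[...,0]<140)&(g[...,1]>30)).astype(np.uint8); m[:,:215]=0;m[:,290:]=0;m[225:]=0;m[:150]=0
cs,_=cv2.findContours(m,0,cv2.CHAIN_APPROX_NONE); k=max(cs,key=cv2.contourArea); print(cv2.boundingRect(k))
print(cv2.minAreaRect(ray(c,k[:,0],61,True)[:,:2].astype(np.float32)))
E
```

```text
tin [[639.0, -46.0], [658.0, 10.0], [706.0, -5.0], [685.0, -63.0]] ((671.927978515625, -25.80910873413086), (61.49340057373047, 50.24416732788086), 70.72770690917969)
thick [[557.0, -123.0], [573.0, -55.0], [630.0, -70.0], [614.0, -139.0]] ((593.844482421875, -97.12223052978516), (71.87018585205078, 59.26921463012695), 76.7448501586914)
flat [[645.0, 79.0], [638.0, 168.0], [679.0, 173.0], [688.0, 91.0]] ((662.01953125, 125.93698120117188), (44.20001220703125, 89.5506591796875), 6.235443115234375)
t2 [[383.0, -266.0], [489.0, -252.0], [307.0, -283.0], [479.0, -70.0]] ((440.7998352050781, -214.99862670898438), (273.7618408203125, 122.21746063232422), 51.07128143310547)
(238, 167, 44, 28)
((664.4978637695312, -16.709590911865234), (43.09181594848633, 27.67337417602539), 69.61056518554688)
```

```bash
python3 - <<'E'
from h import *
plan((670,-24.5,15),71)
E
```

```text
pos [658.7 -15.1 201.4] tool y yaw 72.6 j6 -1.47 t 1.9 F [ 0.2 -0.1  1.1] gw 1.002
 shift [-1.35 -0.56 18.64] rv [0.  0.  1.6]
```

Emit:
step_arm:
  increments:
    - [[-1.4,-0.6,3],[0,0,1.6],92]
    - [[-1.4,-0.6,7],[0,0,1.6],92]
    - [[-1.4,-0.6,11],[0,0,1.6],92]
    - [[-1.4,-0.6,14.5],[0,0,1.6],92]
    - [[-1.4,-0.6,17],[0,0,1.6],92]
    - [[-1.4,-0.6,18.6],[0,0,1.6],92]
    - [[-1.4,-0.6,18.6],[0,0,1.6],92]

```text
time_s: 2.82
eef_pos: [670.3, -25.6, 14.3]
ee_rot: [-0.001, 0.165, 0.986, 0.0]
force: [0.2, 0.3, 0.4]
grip_width: 0.92
grip_force: 0.0
```

Emit:
step_arm:
  increments:
    - [[0,0,0],[0,0,0],40]
    - [[0,0,0],[0,0,0],40]
    - [[0,0,0],[0,0,0],40]
    - [[0,0,0],[0,0,0],40]
    - [[0,0,0],[0,0,0],40]
    - [[0,0,0],[0,0,0],40]
  squeeze: 45

```text
time_s: 3.58
eef_pos: [671.5, -26.1, 16.4]
ee_rot: [0.001, 0.166, 0.986, -0.0]
force: [-0.8, 0.6, 6.1]
grip_width: 0.685
grip_force: 49.2
```

Emit:
step_arm:
  increments:
    - [[0,0,-2],[0,0,0],40]
    - [[0,0,-5],[0,0,0],40]
    - [[0,0,-9],[0,0,0],40]
    - [[0,0,-12],[0,0,0],40]
    - [[0,0,-12],[0,0,0],40]

```text
time_s: 4.2
eef_pos: [671.7, -26.3, 138.0]
ee_rot: [0.003, 0.166, 0.986, -0.0]
force: [0.1, -0.3, -1.2]
grip_width: 0.687
grip_force: 48.9
```

```bash
python3 - <<'E'
from h import *
print(ctrl.sense()["grip_force"]); plan((426.5,-214.5,135),94.5)
E
```

```text
48.877134919166565
pos [671.7 -26.3 138. ] tool y yaw 70.9 j6 -1.45 t 4.2 F [ 0.1 -0.3 -1.2] gw 0.687
 shift [ 17.02 -25.8    0.19] rv [ -0.    0.3 -23.6]
```

Emit:
step_arm:
  increments:
    - [[2.5,-3.8,0],[0,0,-4],40]
    - [[5,-7.6,0],[0,0,-8],40]
    - [[8,-12,0],[0,0,-13],40]
    - [[11,-16.6,0],[0,0,-18],40]
    - [[14,-21.2,0],[0,0,-21],40]
    - [[16,-24.3,0.2],[0,0.3,-23.6],40]
    - [[17,-25.8,0.2],[0,0.3,-23.6],40]
    - [[17,-25.8,0.2],[0,0.3,-23.6],40]

```text
time_s: 5.2
eef_pos: [424.7, -214.5, 131.9]
ee_rot: [-0.003, -0.038, 0.999, 0.001]
force: [0.6, 0.0, -2.5]
grip_width: 0.687
grip_force: 49.2
```

```bash
python3 - <<'E'
from h import *
import pickle
plan((426.5,-214.5,42.5),94.5)
c=ctrl.capture("wrist"); pickle.dump(c,open("w2.pkl","wb"))
cv2.imwrite("pics/w2.png",cv2.resize(c["img"],(800,600),interpolation=cv2.INTER_CUBIC)[:,:,::-1])
E
```

```text
pos [ 424.7 -214.5  131.9] tool y yaw 94.4 j6 -2.36 t 5.2 F [ 0.6  0.  -2.5] gw 0.687
 shift [-0.24 -0.03  8.94] rv [ 0.1 -0.4 -0.1]
```

View pics/w2.png

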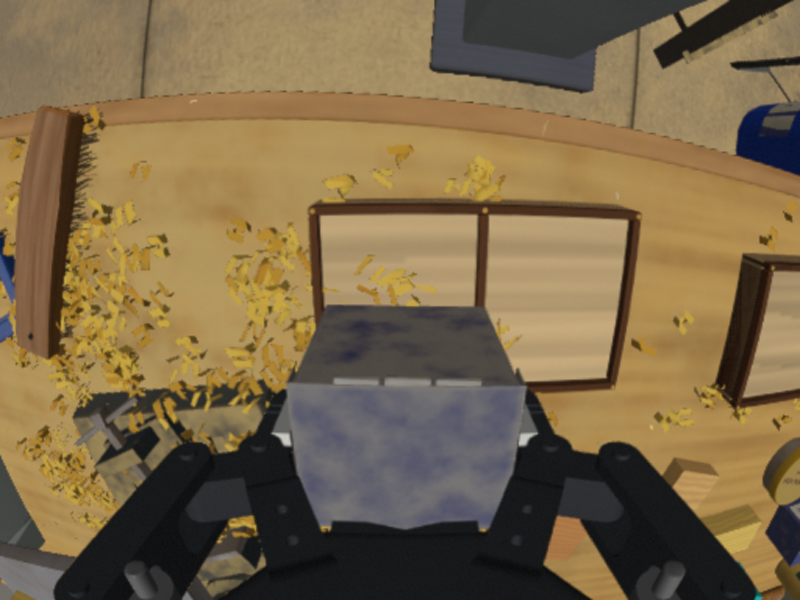

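The picture shows the tin held level, its top face at (290-525, 385-525). The tray_two rim corners are at (314,211), (636,214) and (613,385), and the divider end is at (485,210).

```bash
python3 - <<'E'
from h import *; import pickle
c=pickle.load(open("w2.pkl","rb"))
w=lambda px,z: ray(c,(np.array(px)+.5)*.64-.5,z,True)[:,:2]
T=w([(314,211),(636,214),(613,385),(485,210)],34); print(T.round(1).tolist())
v=T[0]-T[1]; print(np.linalg.norm(v),np.linalg.norm(T[1]-T[2]),"yaw of -y",np.degrees(np.arctan2(*(-v)[::-1])))
B=w([(314,383),(495,383),(484,308),(326,308)],117); print(B.round(1).tolist())
Tt=w([(290,385),(524,385)],176); print(Tt.round(1).tolist())
for n,L in (("t3",w([(770,265),(738,402)],34)),): print(n,L.round(1).tolist())
E
```

```text
[[380.2, -266.7], [364.2, -87.5], [473.4, -76.7], [372.7, -176.6]]
180.01264203657917 109.75697177693779 yaw of -y 95.11140010138617
[[435.0, -250.5], [429.5, -179.1], [398.5, -188.2], [403.0, -246.1]]
[[402.2, -246.3], [397.7, -187.5]]
t3 [[381.6, 32.3], [488.2, 43.5]]
```

```bash
python3 - <<'E'
from h import *
plan((429.5,-217,43),95)
E
```

```text
pos [ 425.4 -214.1  132.1] tool y yaw 94.5 j6 -2.36 t 5.2 F [ 0.4 -0.8 -1.2] gw 0.689
 shift [-0.44 -0.34  8.91] rv [ 0.1 -0.3 -0.5]
```

Emit:
step_arm:
  increments:
    - [[-0.4,-0.3,1],[0,0,-0.5],40]
    - [[-0.4,-0.3,3],[0.1,-0.3,-0.5],40]
    - [[-0.4,-0.3,5.5],[0.1,-0.3,-0.5],40]
    - [[-0.4,-0.3,7.5],[0.1,-0.3,-0.5],40]
    - [[-0.4,-0.3,8.4],[0.1,-0.3,-0.5],40]
    - [[-0.4,-0.3,8.8],[0.1,-0.3,-0.5],40]
    - [[-0.4,-0.3,8.9],[0.1,-0.3,-0.5],40]

```text
time_s: 6.12
eef_pos: [429.8, -217.0, 43.9]
ee_rot: [0.0, -0.044, 0.999, -0.001]
force: [-0.2, -0.1, -2.2]
grip_width: 0.692
grip_force: 49.1
```

```bash
python3 - <<'E'
from h import *
plan((429.5,-217,42.5),95)
E
```

```text
pos [ 429.8 -217.    43.9] tool y yaw 95.0 j6 -2.37 t 6.1 F [-0.2 -0.1 -2.2] gw 0.692
 shift [0.03 0.   0.14] rv [-0.1  0.   0. ]
```

Emit:
step_arm:
  increments:
    - [[0,0,0.1],[0,0,0],40]
    - [[0,0,0.17],[0,0,0],40]
    - [[0,0,0.17],[0,0,0],72]
    - [[0,0,0.17],[0,0,0],85]
    - [[0,0,0.17],[0,0,0],90]
    - [[0,0,0.17],[0,0,0],90]

```text
time_s: 6.88
eef_pos: [429.5, -217.0, 42.1]
ee_rot: [0.0, -0.044, 0.999, -0.0]
force: [0.0, 0.1, 0.4]
grip_width: 0.898
grip_force: 0.0
```

Emit:
step_arm:
  increments:
    - [[0,0,-1],[0,0,0],90]
    - [[0,0,-4],[0,0,0],90]
    - [[0,0,-8],[0,0,0],90]
    - [[0,0,-12],[0,0,0],90]
    - [[0,0,-16],[0,0,0],90]
    - [[0,0,-16],[0,0,0],90]

```text
time_s: 7.62
eef_pos: [430.3, -217.5, 205.2]
ee_rot: [0.002, -0.044, 0.999, -0.002]
force: [-0.1, -0.9, -1.4]
grip_width: 0.896
grip_force: 0.0
```

```bash
python3 - <<'E'
from h import *
plan((594,-97,200),-13)
E
```

```text
pos [ 430.3 -217.5  205.2] tool y yaw 95.0 j6 -2.37 t 7.6 F [-0.1 -0.9 -1.4] gw 0.896
 shift [-17.36  10.58   0.55] rv [ -0.4   0.  -72. ]
```

Emit:
step_arm:
  increments:
    - [[-2,1,0],[0,0,10],90]
    - [[-4.5,2.6,0],[0,0,20],90]
    - [[-7,4,0],[0,0,30],90]
    - [[-9,5.5,0],[0,0,40],90]
    - [[-11,6.6,0],[0,0,50],90]
    - [[-13,8,0],[0,0,60],90]
    - [[-15,9,0],[0,0,70],90]
    - [[-17.4,10.6,0],[0,0,80],90]

```text
time_s: 8.62
eef_pos: [593.6, -95.6, 201.1]
ee_rot: [-0.0, 0.611, 0.792, -0.0]
force: [0.2, -1.3, 0.7]
grip_width: 0.905
grip_force: 0.0
```

Emit:
step_arm:
  increments:
    - [[0,0,0],[0,0,10],98]
    - [[0,0,0],[0,0,20],98]
    - [[0,0,0],[0,0,28],98]
    - [[0,0,0],[0,0,28],98]
    - [[0,0,0],[0,0,28],98]

```text
time_s: 9.25
eef_pos: [593.3, -96.0, 201.6]
ee_rot: [0.0, 0.782, 0.624, -0.0]
force: [-0.6, -0.1, 0.2]
grip_width: 0.981
grip_force: 0.0
```

```bash
python3 - <<'E'
from h import *
import pickle
plan((594,-97,13),-13.2)
c=ctrl.capture("wrist"); pickle.dump(c,open("w3.pkl","wb"))
t=ctrl.capture("top")["img"]; w=cv2.resize(c["img"],(800,600),interpolation=cv2.INTER_CUBIC)
w[380:,:300]=cv2.resize(t[215:290,280:382],(300,220),interpolation=cv2.INTER_CUBIC)
cv2.imwrite("pics/w3.png",w[:,:,::-1])
E
```

```text
pos [593.3 -96.  201.6] tool y yaw -12.8 j6 -0.13 t 9.2 F [-0.6 -0.1  0.2] gw 0.981
 shift [-0.07  0.1  18.86] rv [-0.   0.   0.4]
```

View pics/w3.png

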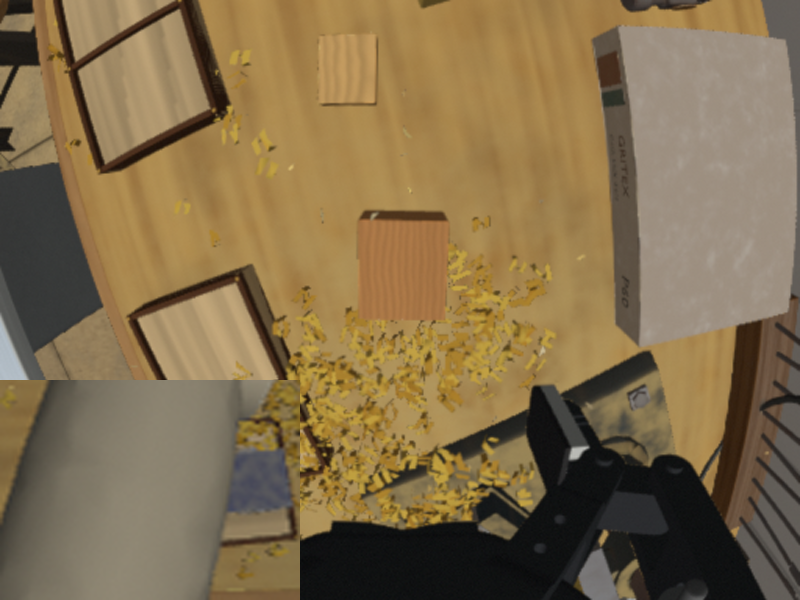

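The block's top face is at (359-447, 219-320), square to the tool. The inset shows the tin inside its pocket.

```bash
python3 - <<'E'
from h import *; import pickle
c=pickle.load(open("w3.pkl","rb"))
P=ray(c,(np.array([(359,219),(447,220),(447,320),(358,320)])+.5)*.64-.5,45,True)[:,:2]
print(cv2.minAreaRect(P.astype(np.float32)))
# also offcut
print(cv2.minAreaRect(ray(c,(np.array([(320,34),(376,34),(375,103),(318,103)])+.5)*.64-.5,20,True)[:,:2].astype(np.float32)))
p=P.mean(0); plan((*p,13),-13)
E
```

```text
((593.7603759765625, -97.09422302246094), (70.83976745605469, 62.074073791503906), 77.29623413085938)
((587.4343872070312, 46.65388107299805), (50.43344497680664, 39.52597427368164), 75.66788482666016)
pos [593.4 -96.  201.8] tool y yaw -12.9 j6 -0.13 t 9.3 F [0.3 0.3 0. ] gw 0.982
 shift [-0.1   0.08 18.88] rv [-0.   0.   0.1]
```

Emit:
step_arm:
  increments:
    - [[-0.1,0.1,4],[0,0,0],96]
    - [[-0.1,0.1,9],[0,0,0],96]
    - [[-0.1,0.1,13],[0,0,0],96]
    - [[-0.1,0.1,16.5],[0,0,0],96]
    - [[-0.1,0.1,18.5],[0,0,0],96]
    - [[-0.1,0.1,19.1],[0,0,0],96]
    - [[-0.1,0.1,19.1],[0,0,0],96]

```text
time_s: 10.22
eef_pos: [594.5, -97.4, 11.3]
ee_rot: [0.0, 0.782, 0.623, -0.0]
force: [-0.7, 0.7, -0.7]
grip_width: 0.959
grip_force: 0.0
```

Emit:
step_arm:
  increments:
    - [[0,0,0],[0,0,0],40]
    - [[0,0,0],[0,0,0],40]
    - [[0,0,0],[0,0,0],40]
    - [[0,0,0],[0,0,0],40]
    - [[0,0,0],[0,0,0],40]
    - [[0,0,0],[0,0,0],40]
  squeeze: 50

```text
time_s: 10.98
eef_pos: [594.9, -97.6, 12.2]
ee_rot: [0.001, 0.782, 0.623, 0.0]
force: [-0.1, 1.1, 6.0]
grip_width: 0.696
grip_force: 55.1
```

Emit:
step_arm:
  increments:
    - [[0,0,-2],[0,0,0],40]
    - [[0,0,-5],[0,0,0],40]
    - [[0,0,-9],[0,0,0],40]
    - [[0,0,-12],[0,0,0],40]
    - [[0,0,-12],[0,0,0],40]

```text
time_s: 11.6
eef_pos: [595.1, -97.6, 133.1]
ee_rot: [0.002, 0.782, 0.623, 0.001]
force: [0.2, 1.2, -1.9]
grip_width: 0.695
grip_force: 54.4
```

```bash
python3 - <<'E'
from h import *
plan((422.5,-127,130),5)
E
```

```text
pos [595.1 -97.6 133.1] tool y yaw -13.0 j6 -0.13 t 11.6 F [ 0.2  1.2 -1.9] gw 0.695
 shift [ -6.74 -16.16   0.24] rv [  0.3   0.1 -18. ]
```

Emit:
step_arm:
  increments:
    - [[-1.7,-4,0],[0,0,-4.5],40]
    - [[-3.4,-8,0],[0,0,-9],40]
    - [[-5.1,-12,0],[0,0,-14],40]
    - [[-6.2,-14.8,0],[0,0,-18],40]
    - [[-6.7,-16.2,0.2],[0.3,0.1,-18],40]
    - [[-6.7,-16.2,0.2],[0.3,0.1,-18],40]
    - [[-6.7,-16.2,0.2],[0.3,0.1,-18],40]

```text
time_s: 12.48
eef_pos: [422.1, -126.2, 128.8]
ee_rot: [-0.002, 0.676, 0.737, -0.001]
force: [-0.2, 0.4, -1.1]
grip_width: 0.694
grip_force: 54.6
```

```bash
python3 - <<'E'
from h import *
plan((422.5,-127,39),5)
E
```

```text
pos [ 422.1 -126.2  128.8] tool y yaw 5.0 j6 -0.64 t 12.5 F [-0.2  0.4 -1.1] gw 0.694
 shift [-0.1   0.07  8.98] rv [-0.3 -0.1 -0. ]
```

Emit:
step_arm:
  increments:
    - [[-0.1,0,1.5],[0,0,0],40]
    - [[-0.1,0,4],[-0.3,-0.1,0],40]
    - [[-0.1,0,6.5],[-0.3,-0.1,0],40]
    - [[-0.1,0,8],[-0.3,-0.1,0],40]
    - [[-0.1,0,8.8],[-0.3,-0.1,0],40]
    - [[-0.1,0,9],[-0.3,-0.1,0],40]
    - [[-0.1,0,9],[-0.3,-0.1,0],40]

```text
time_s: 13.35
eef_pos: [421.4, -127.2, 39.3]
ee_rot: [0.001, 0.675, 0.737, 0.0]
force: [-0.2, 1.1, -1.0]
grip_width: 0.693
grip_force: 54.6
```

Emit:
step_arm:
  increments:
    - [[0,0,0.1],[0,0,0],40]
    - [[0,0,0.1],[0,0,0],70]
    - [[0,0,0.1],[0,0,0],80]
    - [[0,0,0.1],[0,0,0],90]
    - [[0,0,0.1],[0,0,0],90]

```text
time_s: 13.98
eef_pos: [421.0, -127.1, 38.0]
ee_rot: [0.0, 0.675, 0.737, 0.0]
force: [-0.3, 0.1, -0.1]
grip_width: 0.897
grip_force: 0.0
```

Emit:
step_arm:
  increments:
    - [[0,0,-1],[0,0,0],90]
    - [[0,0,-4],[0,0,0],90]
    - [[0,0,-8],[0,0,0],90]
    - [[0,0,-12],[0,0,0],90]
    - [[0,0,-16],[0,0,0],90]
    - [[0,0,-16],[0,0,0],90]

```text
time_s: 14.72
eef_pos: [421.9, -127.6, 201.0]
ee_rot: [0.003, 0.675, 0.737, 0.001]
force: [-0.5, 0.5, -0.6]
grip_width: 0.898
grip_force: 0.0
```

```bash
python3 - <<'E'
from h import *
plan((560,290,210),5)
E
```

```text
pos [ 421.9 -127.6  201. ] tool y yaw 5.0 j6 -0.65 t 14.7 F [-0.5  0.5 -0.6] gw 0.898
 shift [40.39 17.42 -0.95] rv [0.3 0.2 0. ]
```

Emit:
step_arm:
  increments:
    - [[5,2,0],[0,0,2],90]
    - [[10.5,4.2,0],[0,0,5],90]
    - [[16,6.5,0],[0,0,8],90]
    - [[22,9,0],[0,0,10],90]
    - [[28,11.5,-0.5],[0,0,10],90]
    - [[34,14,-1],[0,0,10],90]
    - [[40,17,-1],[0.3,0.2,10],90]
    - [[45,19,-1],[0.3,0.2,10],90]

```text
time_s: 15.72
eef_pos: [569.8, 336.0, 207.3]
ee_rot: [-0.003, 0.737, 0.676, -0.001]
force: [1.5, -0.7, -0.0]
grip_width: 0.9
grip_force: 0.0
```

```bash
python3 - <<'E'
from h import *
plan((578,335,210),-5)
E
```

```text
pos [569.8 336.  207.3] tool y yaw -5.0 j6 0.44 t 15.7 F [ 1.5 -0.7 -0. ] gw 0.9
 shift [-0.03  0.82 -0.28] rv [-0.3 -0.1  0. ]
```

Emit:
step_arm:
  increments:
    - [[0,0,0],[0,0,0],90]
    - [[0,0,0],[0,0,0],90]
    - [[0,0,0],[0,0,0],90]

```text
time_s: 16.1
eef_pos: [569.6, 333.0, 208.4]
ee_rot: [-0.003, 0.738, 0.675, -0.001]
force: [-0.2, -0.4, 0.0]
grip_width: 0.897
grip_force: 0.0
```

```bash
python3 - <<'E'
from h import *
import pickle
plan((578,335,210),-5)
c=ctrl.capture("wrist"); pickle.dump(c,open("w4.pkl","wb"))
cv2.imwrite("pics/w4.png",cv2.resize(c["img"],(800,600),interpolation=cv2.INTER_CUBIC)[:,:,::-1])
E
```

```text
pos [569.6 333.  208.4] tool y yaw -5.1 j6 0.44 t 16.1 F [-0.2 -0.4  0. ] gw 0.897
 shift [ 0.27  0.81 -0.16] rv [-0.3 -0.2 -0.1]
```

View pics/w4.png

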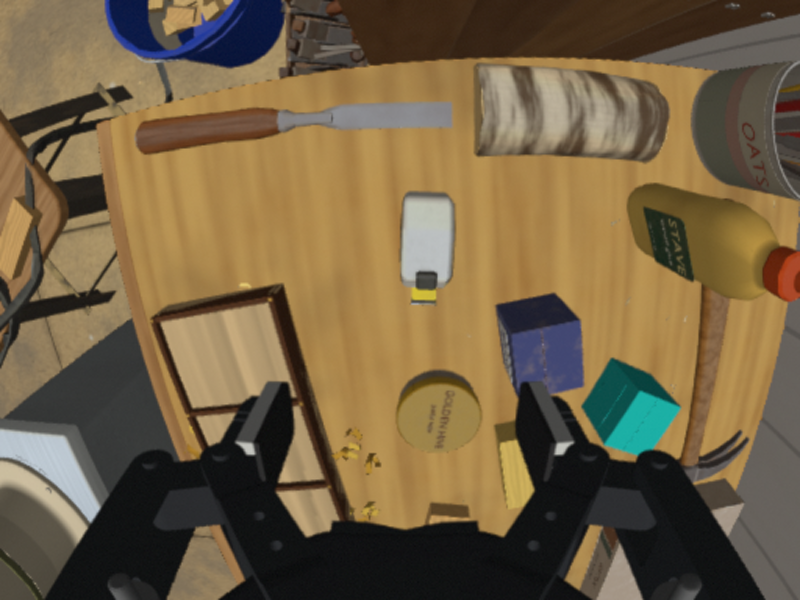

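The tape case is at (402-454, 192-288), its tip at (424,297). The navy box's top face is near (545,360), with the turquoise one apart at (633,408). Tray_three is at the left, its corners at (155,320) and (283,288).

```bash
python3 - <<'E'
from h import *; import pickle
c=pickle.load(open("w4.pkl","rb"))
w=lambda px,z: ray(c,(np.array(px)+.5)*.64-.5,z,True)[:,:2]
for z in(45,58): print(z,w([(404,205),(402,275),(453,205),(454,275),(428,192),(427,288)],z).round(1).tolist())
print("t3",w([(155,320),(283,288),(190,410),(300,394)],34).round(1).tolist())
print("card",cv2.minAreaRect(w([(510,341),(575,326),(583,386),(520,395)],62).astype(np.float32)))
E
```

```text
45 [[574.2, 375.7], [568.7, 327.6], [606.7, 373.1], [604.4, 324.6], [590.7, 383.1], [585.1, 316.8]]
58 [[574.4, 377.4], [569.1, 331.3], [605.5, 374.9], [603.3, 328.5], [590.2, 384.4], [584.9, 321.0]]
t3 [[363.1, 305.4], [480.1, 322.4], [371.9, 219.4], [477.6, 232.7]]
card ((668.7688598632812, 257.0954284667969), (49.15861129760742, 53.103267669677734), 10.166999816894531)
```

```bash
python3 - <<'E'
from h import *
plan((587,351,15),-5)
E
```

```text
pos [569.7 333.1 208.6] tool y yaw -5.1 j6 0.44 t 16.1 F [-0.8 -0.6  0.4] gw 0.9
 shift [ 1.88  1.66 19.36] rv [-0.3 -0.2 -0.1]
```

Emit:
step_arm:
  increments:
    - [[1.9,1.7,2],[0,0,0],85]
    - [[1.9,1.7,6],[-0.3,-0.2,0],85]
    - [[1.9,1.7,11],[-0.3,-0.2,0],85]
    - [[1.9,1.7,15],[-0.3,-0.2,0],85]
    - [[1.9,1.7,18],[-0.3,-0.2,0],85]
    - [[1.9,1.7,19.4],[-0.3,-0.2,0],85]
    - [[1.9,1.7,19.4],[-0.3,-0.2,0],85]

```text
time_s: 17.02
eef_pos: [587.3, 352.0, 14.2]
ee_rot: [0.0, 0.737, 0.676, -0.0]
force: [-0.3, -0.1, 0.4]
grip_width: 0.847
grip_force: 0.0
```

Emit:
step_arm:
  increments:
    - [[0,0,0],[0,0,0],50]
    - [[0,0,0],[0,0,0],20]
    - [[0,0,0],[0,0,0],20]
    - [[0,0,0],[0,0,0],20]
    - [[0,0,0],[0,0,0],20]
    - [[0,0,0],[0,0,0],20]
    - [[0,0,0],[0,0,0],20]
    - [[0,0,0],[0,0,0],20]
  squeeze: 45

```text
time_s: 18.02
eef_pos: [587.8, 352.6, 15.5]
ee_rot: [0.001, 0.737, 0.676, 0.001]
force: [-1.8, -1.0, 6.3]
grip_width: 0.396
grip_force: 44.7
```

Emit:
step_arm:
  increments:
    - [[0,0,-2],[0,0,0],20]
    - [[0,0,-5],[0,0,0],20]
    - [[0,0,-9],[0,0,0],20]
    - [[0,0,-12],[0,0,0],20]
    - [[0,0,-12],[0,0,0],20]

```text
time_s: 18.65
eef_pos: [588.2, 352.9, 137.3]
ee_rot: [0.001, 0.737, 0.676, 0.003]
force: [-0.5, 0.3, -3.0]
grip_width: 0.393
grip_force: 45.1
```

```bash
python3 - <<'E'
from h import *
plan((420,268,135),5)
E
```

```text
pos [588.2 352.9 137.3] tool y yaw -5.0 j6 0.46 t 18.6 F [-0.5  0.3 -3. ] gw 0.393
 shift [ -9.92 -16.02   0.12] rv [  0.3  -0.1 -10. ]
```

Emit:
step_arm:
  increments:
    - [[-2,-2,0],[0,0,10],20]
    - [[-4,-4.5,0],[0,0,20],20]
    - [[-5.5,-7,0],[0,0,30],20]
    - [[-7,-9,0],[0,0,40],20]
    - [[-8.5,-11.5,0],[0,0,50],20]
    - [[-9.5,-14,0],[0,0,60],20]
    - [[-9.9,-15.5,0],[0,0,70],20]
    - [[-9.9,-15.5,0],[0,0,80],20]

```text
time_s: 19.65
eef_pos: [422.6, 266.9, 133.0]
ee_rot: [0.001, 0.999, 0.041, -0.001]
force: [1.2, 0.3, -2.9]
grip_width: 0.397
grip_force: 45.3
```

Emit:
step_arm:
  increments:
    - [[0,0,0],[0,0,0],20]
    - [[0,0,0],[0,0,0],20]
    - [[0,0,0],[0,0,0],20]

```text
time_s: 20.02
eef_pos: [424.2, 267.2, 133.8]
ee_rot: [0.0, 0.999, 0.045, -0.0]
force: [-0.2, -0.4, -2.4]
grip_width: 0.394
grip_force: 45.4
```

```bash
python3 - <<'E'
from h import *
import pickle
plan((420,268,135),-85)
c=ctrl.capture("wrist"); pickle.dump(c,open("w5.pkl","wb"))
cv2.imwrite("pics/w5.png",cv2.resize(c["img"],(800,600),interpolation=cv2.INTER_CUBIC)[:,:,::-1])
E
```

```text
pos [424.2 267.2 133.8] tool y yaw -84.9 j6 1.81 t 20.0 F [-0.2 -0.4 -2.4] gw 0.394
 shift [-0.41 -0.12 -0.12] rv [0.  0.  0.1]
```

View pics/w5.png

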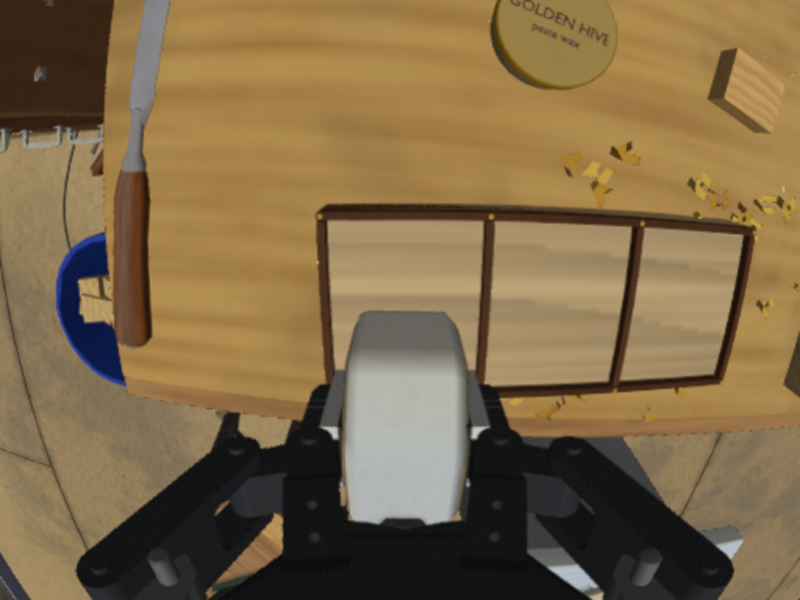

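The tape hangs upright in the gripper at (405,415). Tray_three's far-rim joints show at (320,216), (490,217), (642,224) and (753,233), and the near ones at (615,387) and (720,380).

```bash
python3 - <<'E'
from h import *; import pickle
c=pickle.load(open("w5.pkl","rb"))
w=lambda px,z: ray(c,(np.array(px)+.5)*.64-.5,z,True)[:,:2]
P=w([(320,216),(490,217),(642,224),(753,233),(615,387),(720,380)],34); print(P.round(1).tolist())
M=np.array([(54.5,136.5),(54.5,45.5),(54.5,-45.5),(54.5,-136.5),(-54.5,-45.5),(-54.5,-136.5)])
A,_=cv2.estimateAffinePartial2D(M,P); s=np.hypot(*A[:,0]); yaw=np.degrees(np.arctan2(A[1,0],A[0,0]))
print("tray3",A[:,2].round(1),yaw.round(2),s.round(3)); R=A[:,:2]/s
for q in(91,0,-91): print(q,(A[:,2]+R@[0,q]).round(1))
print("tape along",w([(355,320),(347,420),(448,320),(462,420)],120+30).round(1).tolist())
t=A[:,2]+R@[8,91]; plan((*t,42),yaw-90)
E
```

```text
[[467.9, 315.0], [475.7, 224.6], [483.7, 133.1], [491.7, 42.7], [377.6, 124.0], [384.6, 33.9]]Traceback (most recent call last):
  File "<stdin>", line 6, in <module>
cv2.error: OpenCV(4.12.0) /io/opencv/modules/calib3d/src/ptsetreg.cpp:1108: error: (-215:Assertion failed) count >= 0 && to.checkVector(2) == count in function 'estimateAffinePartial2D'
```

```bash
python3 - <<'E'
from h import *; import pickle
c=pickle.load(open("w5.pkl","rb"))
w=lambda px,z: ray(c,(np.array(px)+.5)*.64-.5,z,True)[:,:2]
P=np.ascontiguousarray(w([(320,216),(490,217),(642,224),(753,233),(615,387),(720,380)],34))
M=np.array([(54.5,136.5),(54.5,45.5),(54.5,-45.5),(54.5,-136.5),(-54.5,-45.5),(-54.5,-136.5)])
A,_=cv2.estimateAffinePartial2D(M,P); s=np.hypot(*A[:,0]); yaw=np.degrees(np.arctan2(A[1,0],A[0,0]))
print("tray3",A[:,2].round(1),yaw.round(2),s.round(3)); R=A[:,:2]/s
for q in(91,0,-91): print(q,(A[:,2]+R@[0,q]).round(1))
t=A[:,2]+R@[8,91]; print(t); plan((*t,42),yaw-90)
E
```

```text
tray3 [426.1 174. ] 5.15 0.997
91 [417.9 264.7]
0 [426.1 174. ]
-91 [434.3  83.4]
[425.90190195 265.37949547]
pos [424.3 267.2 133.8] tool y yaw -84.9 j6 1.81 t 20.1 F [ 0.3 -0.5 -2.4] gw 0.396
 shift [0.15 0.2  9.18] rv [ 0.   0.  -0.1]
```

Emit:
step_arm:
  increments:
    - [[0.1,0.2,1.5],[0,0,0],20]
    - [[0.1,0.2,4],[0,0,0],20]
    - [[0.1,0.2,6.5],[0,0,0],20]
    - [[0.1,0.2,8],[0,0,0],20]
    - [[0.1,0.2,8.9],[0,0,0],20]
    - [[0.1,0.2,9.2],[0,0,0],20]
    - [[0.1,0.2,9.2],[0,0,0],20]

```text
time_s: 20.95
eef_pos: [425.7, 265.4, 42.4]
ee_rot: [0.0, 0.999, 0.044, 0.0]
force: [0.2, -0.4, -1.5]
grip_width: 0.395
grip_force: 45.4
```

```bash
python3 - <<'E'
from h import *
plan((425.9,265.4,41.5),-84.85)
E
```

```text
pos [425.7 265.4  42.4] tool y yaw -85.0 j6 1.81 t 20.9 F [ 0.2 -0.4 -1.5] gw 0.395
 shift [0.02 0.01 0.09] rv [ 0.  -0.  -0.1]
```

Emit:
step_arm:
  increments:
    - [[0,0,0.1],[0,0,0],20]
    - [[0,0,0.1],[0,0,0],42]
    - [[0,0,0.1],[0,0,0],52]
    - [[0,0,0.1],[0,0,0],65]
    - [[0,0,0.1],[0,0,0],65]

```text
time_s: 21.58
eef_pos: [425.5, 265.4, 41.2]
ee_rot: [0.0, 0.999, 0.044, 0.0]
force: [-0.4, 0.7, 0.4]
grip_width: 0.648
grip_force: 0.0
```

Emit:
step_arm:
  increments:
    - [[0,0,-1],[0,0,0],65]
    - [[0,0,-4],[0,0,0],65]
    - [[0,0,-8],[0,0,0],75]
    - [[0,0,-12],[0,0,0],90]
    - [[0,0,-16],[0,0,0],90]
    - [[0,0,-16],[0,0,0],90]

```text
time_s: 22.32
eef_pos: [426.5, 265.8, 204.4]
ee_rot: [-0.001, 0.999, 0.044, 0.003]
force: [-0.3, 0.5, -0.3]
grip_width: 0.895
grip_force: 0.0
```

```bash
python3 - <<'E'
from h import *
plan((668,255,200),-82)
E
```

```text
pos [426.5 265.8 204.4] tool y yaw -85.0 j6 1.81 t 22.3 F [-0.3  0.5 -0.3] gw 0.895
 shift [23.96  3.2   0.59] rv [-0.1 -0.4 -3. ]
```

Emit:
step_arm:
  increments:
    - [[4,0.5,0],[0,0,0],98]
    - [[8.5,1,0],[0,0,-1],98]
    - [[13,1.7,0],[0,0,-2],98]
    - [[17,2.3,0],[0,0,-3],98]
    - [[21,2.8,0.3],[0,0,-3],98]
    - [[24,3.2,0.5],[0,0,-3],98]
    - [[24,3.2,0.5],[0,0,-3],98]
    - [[24,3.2,0.5],[0,0,-3],98]

```text
time_s: 23.32
eef_pos: [666.6, 254.7, 195.6]
ee_rot: [0.0, 0.998, 0.07, -0.001]
force: [-0.2, 0.2, 0.1]
grip_width: 0.983
grip_force: 0.0
```

```bash
python3 - <<'E'
from h import *
import pickle
plan((668,255,200),-82)
c=ctrl.capture("wrist"); pickle.dump(c,open("w6.pkl","wb"))
cv2.imwrite("pics/w6.png",cv2.resize(c["img"],(800,600),interpolation=cv2.INTER_CUBIC)[:,:,::-1])
E
```

```text
pos [666.6 254.7 195.6] tool y yaw -82.0 j6 1.63 t 23.3 F [-0.2  0.2  0.1] gw 0.983
 shift [ 0.14 -0.01 -0.44] rv [0.  0.1 0. ]
```

View pics/w6.png

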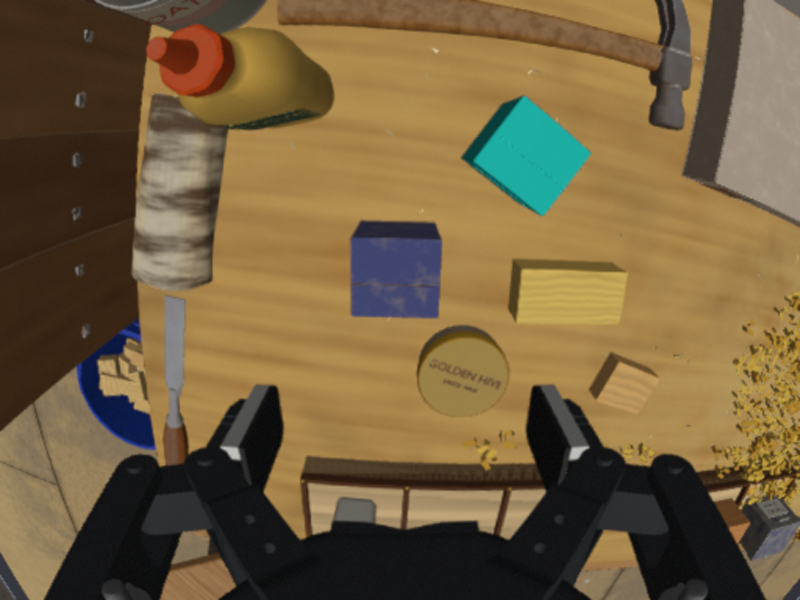

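The navy box's top face is at (351-441, 236-317), square to the tool. The flat block's top is at (516-626, 270-324), the turquoise box is clear at (535,150), and the tape stands in its pocket at (355,510).

```bash
python3 - <<'E'
from h import *; import pickle
c=pickle.load(open("w6.pkl","rb"))
w=lambda px,z: ray(c,(np.array(px)+.5)*.64-.5,z,True)[:,:2].astype(np.float32)
r=cv2.minAreaRect(w([(351,237),(440,238),(439,317),(351,317)],62)); print(r)
print("flat",cv2.minAreaRect(w([(519,270),(626,271),(621,324),(516,323)],30)))
plan((*r[0],15),-82)
E
```

```text
((668.9156494140625, 259.66766357421875), (52.27277374267578, 56.55696105957031), 8.199677467346191)
flat ((663.188720703125, 126.91011047363281), (42.730899810791016, 87.30630493164062), 8.485300064086914)
pos [666.5 254.8 196.2] tool y yaw -81.9 j6 1.63 t 23.4 F [-0.4  1.1 -0.2] gw 0.978
 shift [ 0.31 -0.45 18.12] rv [0.  0.  0.1]
```

Emit:
step_arm:
  increments:
    - [[0.3,-0.4,2],[0,0,0],92]
    - [[0.3,-0.4,6],[0,0,0],92]
    - [[0.3,-0.4,10],[0,0,0],92]
    - [[0.3,-0.4,14],[0,0,0],92]
    - [[0.3,-0.4,17],[0,0,0],92]
    - [[0.3,-0.4,18.1],[0,0,0],92]
    - [[0.3,-0.4,18.1],[0,0,0],92]

```text
time_s: 24.25
eef_pos: [669.4, 259.0, 14.8]
ee_rot: [0.0, 0.998, 0.07, -0.0]
force: [-0.3, 0.2, -0.2]
grip_width: 0.92
grip_force: 0.0
```

Emit:
step_arm:
  increments:
    - [[0,0,0],[0,0,0],40]
    - [[0,0,0],[0,0,0],40]
    - [[0,0,0],[0,0,0],40]
    - [[0,0,0],[0,0,0],40]
    - [[0,0,0],[0,0,0],40]
    - [[0,0,0],[0,0,0],40]
  squeeze: 35

```text
time_s: 25.0
eef_pos: [670.6, 259.1, 16.9]
ee_rot: [-0.0, 0.998, 0.07, 0.002]
force: [-0.9, -0.2, 6.0]
grip_width: 0.655
grip_force: 38.3
```

Emit:
step_arm:
  increments:
    - [[0,0,-2],[0,0,0],40]
    - [[0,0,-5],[0,0,0],40]
    - [[0,0,-9],[0,0,0],40]
    - [[0,0,-13],[0,0,0],40]
    - [[0,0,-13],[0,0,0],40]

```text
time_s: 25.62
eef_pos: [671.0, 259.2, 150.3]
ee_rot: [-0.0, 0.998, 0.07, 0.004]
force: [-0.0, 0.8, -1.5]
grip_width: 0.652
grip_force: 37.9
```

```bash
python3 - <<'E'
from h import *
plan((426,174,140),-85)
E
```

```text
pos [671.  259.2 150.3] tool y yaw -82.0 j6 1.64 t 25.6 F [-0.   0.8 -1.5] gw 0.652
 shift [-25.46   5.02   0.83] rv [-0.  -0.4  3. ]
```

Emit:
step_arm:
  increments:
    - [[-4,0.8,0],[0,0,0.5],40]
    - [[-8.5,1.7,0],[0,0,1],40]
    - [[-13,2.6,0],[0,0,2],40]
    - [[-18,3.6,0.3],[0,0,3],40]
    - [[-22,4.4,0.6],[0,0,3],40]
    - [[-25.3,5,0.8],[0,-0.4,3],40]
    - [[-25.3,5,0.8],[0,-0.4,3],40]
    - [[-25.3,5,0.8],[0,-0.4,3],40]

```text
time_s: 26.62
eef_pos: [426.7, 174.1, 137.2]
ee_rot: [0.0, 0.999, 0.044, -0.003]
force: [-0.2, 0.8, -0.5]
grip_width: 0.655
grip_force: 37.8
```

```bash
python3 - <<'E'
from h import *
plan((427.5,174,43),-85)
E
```

```text
pos [426.7 174.1 137.2] tool y yaw -85.0 j6 1.62 t 26.6 F [-0.2  0.8 -0.5] gw 0.655
 shift [0.14 0.01 9.42] rv [0.  0.4 0. ]
```

Emit:
step_arm:
  increments:
    - [[0.1,0,1.5],[0,0.4,0],40]
    - [[0.1,0,4],[0,0.4,0],40]
    - [[0.1,0,6.5],[0,0.4,0],40]
    - [[0.1,0,8.2],[0,0.4,0],40]
    - [[0.1,0,9.2],[0,0.4,0],40]
    - [[0.1,0,9.4],[0,0.4,0],40]
    - [[0.1,0,9.4],[0,0.4,0],40]

```text
time_s: 27.5
eef_pos: [427.0, 174.2, 43.5]
ee_rot: [0.0, 0.999, 0.044, 0.001]
force: [-0.7, 0.4, -0.4]
grip_width: 0.651
grip_force: 37.9
```

Emit:
step_arm:
  increments:
    - [[0,0,0.1],[0,0,0],40]
    - [[0,0,0.1],[0,0,0],68]
    - [[0,0,0.1],[0,0,0],76]
    - [[0,0,0.1],[0,0,0],86]
    - [[0,0,0.1],[0,0,0],86]

```text
time_s: 28.12
eef_pos: [426.6, 174.1, 42.1]
ee_rot: [0.0, 0.999, 0.044, 0.0]
force: [-0.1, 0.1, -0.2]
grip_width: 0.858
grip_force: 0.0
```

Emit:
step_arm:
  increments:
    - [[0,0,-1],[0,0,0],86]
    - [[0,0,-4],[0,0,0],86]
    - [[0,0,-8],[0,0,0],80]
    - [[0,0,-12],[0,0,0],80]
    - [[0,0,-16],[0,0,0],80]
    - [[0,0,-16],[0,0,0],80]

```text
time_s: 28.88
eef_pos: [427.6, 174.3, 205.2]
ee_rot: [-0.0, 0.999, 0.044, 0.003]
force: [0.1, -0.5, 0.2]
grip_width: 0.797
grip_force: 0.0
```

```bash
python3 - <<'E'
from h import *
plan((663,127,150),-81.6)
E
```

```text
pos [427.6 174.3 205.2] tool y yaw -85.0 j6 1.62 t 28.9 F [ 0.1 -0.5  0.2] gw 0.797
 shift [23.    6.78  5.67] rv [ 0.  -0.4 -3.4]
```

Emit:
step_arm:
  increments:
    - [[3,1,0],[0,0,-10],80]
    - [[6,2,0],[0,0,-20],80]
    - [[9,3,0],[0,0,-30],80]
    - [[12,4,0],[0,0,-40],80]
    - [[15,5,0],[0,0,-50],80]
    - [[18,6,0],[0,0,-60],80]
    - [[21,6.4,0],[0,0,-70],80]
    - [[23,6.8,0],[0,0,-80],80]

```text
time_s: 29.88
eef_pos: [662.2, 126.3, 200.8]
ee_rot: [-0.0, 0.735, 0.678, -0.001]
force: [-0.2, 0.6, 0.4]
grip_width: 0.798
grip_force: 0.0
```

Emit:
step_arm:
  increments:
    - [[0,0,0.5],[0,0,-7],80]
    - [[0,0,0.5],[0,0,-13.5],80]
    - [[0,0,0.5],[0,0,-13.5],80]
    - [[0,0,0.5],[0,0,-13.5],80]

```text
time_s: 30.38
eef_pos: [661.4, 126.5, 196.8]
ee_rot: [0.0, 0.653, 0.757, -0.0]
force: [-0.2, 0.2, 0.6]
grip_width: 0.797
grip_force: 0.0
```

```bash
python3 - <<'E'
from h import *
import pickle
c=ctrl.capture("wrist"); im=c["img"]; pickle.dump(c,open("w7.pkl","wb"))
g=cv2.cvtColor(im,cv2.COLOR_RGB2HSV)
cv2.imwrite("pics/w7.png",cv2.resize(im,(800,600),interpolation=cv2.INTER_CUBIC)[:,:,::-1])
plan((663.2,126.9,6),8.5)
E
```

```text
pos [661.5 126.5 197. ] tool y yaw 8.4 j6 -0.13 t 30.4 F [ 0.6 -0.4 -1. ] gw 0.802
 shift [ 0.02  0.18 19.1 ] rv [-0.   0.  -0.1]
```

View pics/w7.png

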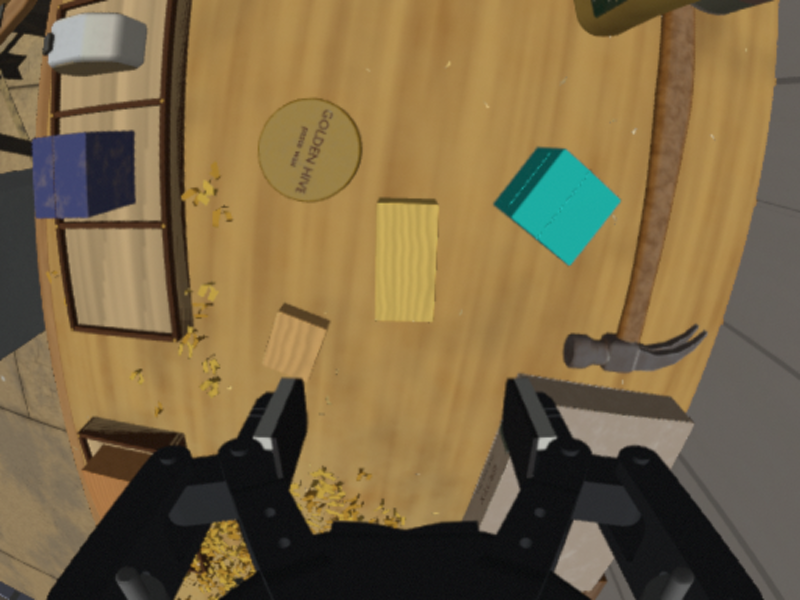

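The flat block's top is at (377-438, 205-321), centred between the fingers and clear of its neighbours. The tape (95,42) and the navy box (85,175) stand in their pockets.

Emit:
step_arm:
  increments:
    - [[0,0.2,4],[0,0,0],78]
    - [[0,0.2,9],[0,0,0],78]
    - [[0,0.2,13.5],[0,0,0],78]
    - [[0,0.2,17],[0,0,0],78]
    - [[0,0.2,19],[0,0,0],78]
    - [[0,0.2,19.5],[0,0,0],78]
    - [[0,0.2,19.5],[0,0,0],78]

```text
time_s: 31.3
eef_pos: [664.2, 126.7, 3.2]
ee_rot: [0.001, 0.653, 0.758, 0.0]
force: [0.3, -0.3, -0.3]
grip_width: 0.78
grip_force: 0.0
```

Emit:
step_arm:
  increments:
    - [[0,0,0],[0,0,0],30]
    - [[0,0,0],[0,0,0],30]
    - [[0,0,0],[0,0,0],30]
    - [[0,0,0],[0,0,0],30]
    - [[0,0,0],[0,0,0],30]
    - [[0,0,0],[0,0,0],30]
  squeeze: 45

```text
time_s: 32.05
eef_pos: [664.4, 126.7, 3.7]
ee_rot: [0.001, 0.653, 0.758, 0.001]
force: [-0.8, -0.4, 6.7]
grip_width: 0.482
grip_force: 47.3
```

Emit:
step_arm:
  increments:
    - [[0,0,-2],[0,0,0],30]
    - [[0,0,-5],[0,0,0],30]
    - [[0,0,-9],[0,0,0],30]
    - [[0,0,-13],[0,0,0],30]
    - [[0,0,-13],[0,0,0],30]

```text
time_s: 32.67
eef_pos: [665.1, 126.9, 137.0]
ee_rot: [0.003, 0.653, 0.758, 0.002]
force: [-0.1, -1.1, -1.2]
grip_width: 0.482
grip_force: 46.6
```

```bash
python3 - <<'E'
from h import *
plan((434.3,83.4,140),-85)
E
```

```text
pos [665.1 126.9 137. ] tool y yaw 8.5 j6 -0.13 t 32.7 F [-0.1 -1.1 -1.2] gw 0.482
 shift [ -0.88 -23.46  -0.47] rv [  0.3   0.4 -86.5]
```

Emit:
step_arm:
  increments:
    - [[0,-3,0],[0,0,-10],30]
    - [[-0.2,-6,0],[0,0,-20],30]
    - [[-0.3,-9,0],[0,0,-30],30]
    - [[-0.5,-12,0],[0,0,-40],30]
    - [[-0.6,-15,0],[0,0,-50],30]
    - [[-0.7,-18,0],[0,0,-60],30]
    - [[-0.8,-21,0],[0,0,-70],30]
    - [[-0.9,-23.4,-0.4],[0,0,-80],30]

```text
time_s: 33.67
eef_pos: [431.8, 83.2, 135.7]
ee_rot: [-0.001, 0.01, 1.0, -0.0]
force: [0.7, -0.0, -0.1]
grip_width: 0.485
grip_force: 46.7
```

Emit:
step_arm:
  increments:
    - [[0,0,0],[0,0,-6.5],30]
    - [[0,0,0],[0,0,-6.5],30]
    - [[0,0,0],[0,0,-6.5],30]
    - [[0,0,0],[0,0,-6.5],30]

```text
time_s: 34.17
eef_pos: [433.5, 83.3, 136.0]
ee_rot: [-0.0, -0.043, 0.999, -0.0]
force: [0.3, -0.4, -0.7]
grip_width: 0.48
grip_force: 46.6
```

```bash
python3 - <<'E'
from h import *
plan((434.3,83.4,31),95.15)
c=ctrl.capture("wrist"); import pickle; pickle.dump(c,open("w8.pkl","wb"))
cv2.imwrite("pics/w8.png",cv2.resize(c["img"],(800,600),interpolation=cv2.INTER_CUBIC)[:,:,::-1])
E
```

```text
pos [433.5  83.3 136. ] tool y yaw 95.0 j6 -1.73 t 34.2 F [ 0.3 -0.4 -0.7] gw 0.48
 shift [-8.00e-02  1.00e-02  1.05e+01] rv [-0.  -0.  -0.2]
```

View pics/w8.png

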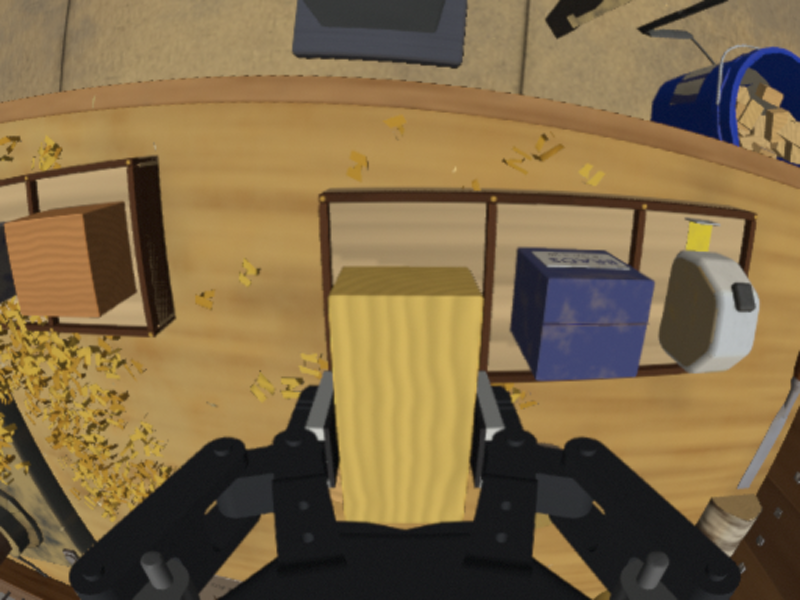

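The block hangs square at (333-480, 268-520) above the right pocket. The navy box and the tape, its tip toward the near rim at (700,235), sit in their pockets.

```bash
python3 - <<'E'
from h import *; import pickle
c=pickle.load(open("w8.pkl","rb"))
w=lambda px,z: ray(c,(np.array(px)+.5)*.64-.5,z,True)[:,:2]
P=w([(333,294),(481,293),(344,521),(466,521)],162); print(P.round(1).tolist(),P.mean(0))
print("rim",w([(324,197),(491,198),(642,206),(754,215),(486,376)],34).round(1).tolist(),"tip",w([(700,219)],30).round(1).tolist())
E
```

```text
[[392.2, 59.2], [388.4, 98.9], [477.5, 64.5], [473.7, 107.9]] [432.94503926  82.61029464]
rim [[382.8, 34.7], [375.4, 123.5], [367.4, 214.5], [358.2, 305.5], [481.3, 136.2]] tip [[368.8, 261.9]]
```

Emit:
step_arm:
  increments:
    - [[-0.1,0,2],[0,0,0],30]
    - [[-0.1,0,5],[0,0,-0.1],30]
    - [[-0.1,0,7.5],[0,0,-0.1],30]
    - [[-0.1,0,9.2],[0,0,-0.1],30]
    - [[-0.1,0,10.2],[0,0,-0.1],30]
    - [[-0.1,0,10.5],[0,0,-0.1],30]
    - [[-0.1,0,10.5],[0,0,-0.1],30]

```text
time_s: 35.1
eef_pos: [434.8, 83.3, 31.4]
ee_rot: [0.0, -0.045, 0.999, -0.0]
force: [-0.7, 0.2, -0.9]
grip_width: 0.484
grip_force: 46.6
```

```bash
python3 - <<'E'
from h import *
plan((434.3,83.4,29.7),95.15)
E
```

```text
pos [434.8  83.3  31.4] tool y yaw 95.1 j6 -1.74 t 35.1 F [-0.7  0.2 -0.9] gw 0.484
 shift [0.04 0.02 0.17] rv [-0.  0. -0.]
```

Emit:
step_arm:
  increments:
    - [[0,0,0.1],[0,0,0],30]
    - [[0,0,0.17],[0,0,0],30]
    - [[0,0,0.17],[0,0,0],50]
    - [[0,0,0.17],[0,0,0],54]
    - [[0,0,0.17],[0,0,0],58]
    - [[0,0,0.17],[0,0,0],58]

```text
time_s: 35.85
eef_pos: [434.6, 83.2, 29.5]
ee_rot: [0.0, -0.045, 0.999, -0.0]
force: [0.1, -0.6, -1.0]
grip_width: 0.575
grip_force: 0.0
```

Emit:
step_arm:
  increments:
    - [[0,0,-0.6],[0,0,0],58]
    - [[0,0,-2],[0,0,0],58]
    - [[0,0,-5],[0,0,0],65]
    - [[0,0,-10],[0,0,0],80]
    - [[0,0,-15],[0,0,0],80]
    - [[6,0,-20],[0,0,0],80]
    - [[6,0,-20],[0,0,0],80]

```text
time_s: 36.72
eef_pos: [373.6, 78.0, 232.5]
ee_rot: [0.003, -0.045, 0.999, -0.001]
force: [0.1, -0.2, -0.2]
grip_width: 0.801
grip_force: 0.0
```

```bash
python3 - <<'E'
from h import *
plan((434,0,230))
W=lambda im:cv2.resize(im,(400,300),interpolation=cv2.INTER_AREA)
s=ctrl.capture("scene")["img"][100:360,120:340]; t=ctrl.capture("wrist")["img"]
a=cv2.resize(s,(508,600),interpolation=cv2.INTER_CUBIC); b=cv2.resize(t[:200,:],None,fx=.57,fy=.57)
o=np.zeros((600,800,3),np.uint8); o[:,:508]=a; o[:b.shape[0],508:508+b.shape[1]]=b[:,:292]
cv2.imwrite("pics/end.png",o[:,:,::-1])
E
```

```text
pos [373.6  78.  232.5] tool y yaw 95.1 j6 -1.76 t 36.7 F [ 0.1 -0.2 -0.2] gw 0.801
 shift [-5.31 -8.31  0.29] rv [-0.1  0.3  0. ]
```

View pics/end.png

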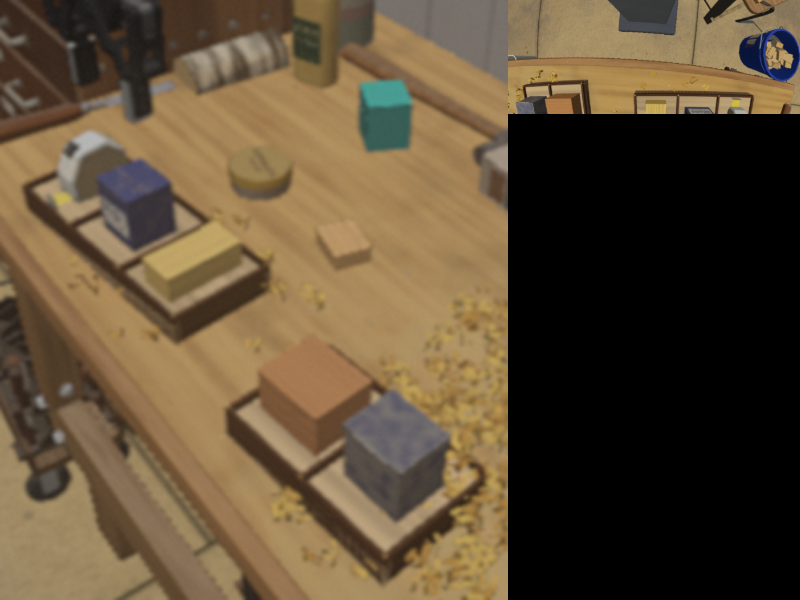

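The end picture shows all five things upright in their own pockets: the tin (395,455) and thick block (315,390) in tray_two, and the tape (92,165), navy box (135,205) and flat block (190,262) in tray_three. The wax tin (260,172) and offcut (343,243) are untouched, and the gripper is clear.

```bash
python3 -c "
from rig import ctrl
print(ctrl.finish_job())"
```

```text
the job is handed in; nothing more can be done
None
```

I've handed in the job at about 37 s: all five things stand upright in their own pockets in the last picture, and the offcut and wax tin were left where they were.

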